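# Press the label holder home in the bench rack

### The arm

A 6-joint arm with a two-finger parallel gripper is mounted at the origin on the work surface. World frame = base frame: x ahead of the robot, y to its left, z up, the work surface at z = 0. Lengths are in m, angles in rad, forces in N, time in s.
With the tool pointing down it reaches from about 0.375 to 0.975 m from the base axis. Payload 3.8 kg.
Tool frame: the origin (TCP) lies midway between the tips of the shut fingers; the grasp point (between the pads) lies 19 mm behind it; x points along the fingers, y is the direction in which the jaws open and shut, and the axes are right-handed (so a half turn about x gives the same grasp; the last joint's range is limited). The gripper opens to 88 mm and grips with 3 to 60 N. Pads are 18 mm wide; open, the fingers measure 123 mm over their backs; the gripper's body (75 mm by 187 mm) begins 45 mm behind the grasp point.
Start: joints at [1.263, 0.264, 1.604, -0, 1.274, -0.037], TCP at [0.181, 0.65, 0.239] pointing down, gripper open.
Joint ranges: [-2.63, 2.63], [-0.94, 2.18], [0.31, 2.57], [-1.31, 4.45], [0, 2.66], [-2.55, 2.55]. Speed limits (rad/s): [2.57, 2.57, 3.14, 3.14, 3.14, 3.14].

### API

Orientations are given as a rotation vector (axis times angle).
In Python, from cell import manip, inverse_kinematics, cams, order gives the robot as it stands. Calls block until the motion is done:
- manip.move_pose(position, orientation): joint-space move of the TCP to a pose.
- manip.move_linear(position, rate=0.15, rot=None): straight line of the TCP; rot=None keeps the orientation; rate is the mean speed in m/s.
- manip.set_joints(angles): joint-space move.
- manip.set_gripper(opening, force=None): finger opening in m; force is the grip in N (None keeps the last); returns when the fingers have stopped.
- manip.dwell(seconds).
- inverse_kinematics(position, orientation): joint angles nearest the present ones, or None.
- manip.state(): the state.
- cams.capture(name): name is "scene" or "top" or "wrist"; returns a dict with "image" (420x560x3 uint8, blue, green, red), "z_map" (420x560 float32, m along the optical axis (not along the pixel's ray), 0 where there is no reading), "intrinsics" (3x3 intrinsics, pixels), "k1" (the pictures are not rectified: a ray, as slopes to the right and down, at radius r is drawn at 1 + k1 r^2 times it, then the intrinsics apply), "position" and "orientation" of the camera in the world; the wrist camera has in their place "T_tool_cam" (4x4, takes a point from camera to tool coordinates, whose origin is the TCP and whose axes are the tool frame's). Camera axes: x right, y down, z forward; pixel columns grow to the right and rows downward; lengths in m; the calibration is good to about 2 mm. A picture is of the moment at which its call begins: read the wrist's pose just before it.
A pose or a line that the arm cannot do raises manip.IKError and nothing moves.
- order.close_job(): hands the job in, once; it reports no verdict.
The state is a dict: "clock": time; "joint_pos": joint angles; "joint_velocities": joint speeds; "tau": joint torques, N m; "tool_pos": TCP position; "tcp_rot": TCP orientation; "contact_force": force on the tool from outside, world axes, zero at the start; "moment": the same for the moment, N m; "gripper_width": finger opening in m.
Only numpy, scipy, OpenCV 4.12 (cv2) and the standard library are available. Lean on these libraries where they do the work, as an engineer would, in place of code of your own. Each camera call takes 0.05 s, during which the arm holds its last target.

### The job

Pick up the free-standing label holder and set its foot down in the channel behind the lip along the front of the small bench rack, on the open stretch beside the keeper block. Then slide it along the channel so that its tongue runs in under the keeper and pushes the spring clip back, until the shoulder of the holder is up against the keeper: fully home. Finish while still holding it pressed home, ready for its fixing screw; do not let go, and leave the jar, bush, brass weight and screwdriver undisturbed.

Things in the scene. Friction and masses are not known exactly. Their poses are not given: they have to be found in the camera images.
- holder: Label holder, about 150 g, standing loose on the bench. Aluminium foot bar 22 (x) x 75 (y) x 10 (z) mm, on it an upright grey plate with blank white cards. The +y end of foot and plate (y = 37.5 mm) is the shoulder; from it a tongue runs on along +y. Origin: centre of the foot bar's underside, z up. Starts with the tongue to the robot's left, up to 30 degrees either way.
- holder_grip (a point): Middle of the holder's upright plate, 45 mm above the underside over the origin. The plate is 8 mm thick (x), 75 mm long (y), and reaches from 10 to 65 mm above the underside; grip it across the 8 mm.
- holder_nose (a point): Tip of the holder's tongue: 77.5 mm along +y from the holder's origin, 5 mm above the underside. The tongue is 40 mm long, 16 mm wide, 10 mm high.
- rack: Low bench rack, fixed: plywood board, top 24 mm high, with a steel channel along its front (-x, robot side). Origin: on the bench, under the rack's middle. The channel runs along y from -150 to +150 mm, centre line x = -75, inner width 26 (x -88 to -62), floor 6 mm above the bench; rear wall 16 mm high, then sloping back at 45 degrees to the board. Rear upstand 45 mm high at x = 94.
- lip (a point): On the channel's front lip at rack x = -90, y = -30, z = 20 mm. The lip is steel, 5 mm thick, 20 mm high, with a flared edge above, up to 26 mm high, leaning out to the robot. The channel is open above from rack y = -150 to +80 mm.
- keeper_mouth (a point): On the channel floor's centre line under the face of the keeper (rack x -75, y 80, z 6 mm). The keeper is a dark steel block bridging the channel from y = 80 to 150, x -97 to -53; underside 20, top 40 mm above the bench: only the tongue fits under. Home: shoulder against this face, tongue tip 40 mm further in.
- clip (a joint): Spring clip sliding along the rack's +y inside the keeper, in m: 0 = out (its face 28 mm inside the mouth), 0.012 when the holder is fully home, limit 0.017. Pushes back with 2.4 N at first, 7.2 N at home, and returns by itself. A thin pin on it stands out of the keeper's top and moves with it.
- jar: Bystander: small closed glass jar, 48 mm across, 55 mm high, on the rack's board; origin under its centre.
- bush: Bystander: dark steel bush (ring) 44 mm across, 26 mm high, on the rack's board; origin under its centre.
- weight: Bystander: brass cylinder 34 mm across, 34 mm high, on the rack's board; origin under its centre.
- driver: Bystander: screwdriver lying on the bench well to the robot's right.
Not all that is in view belongs to the job. Of the things like the holder, leave any that is orange or turquoise; of the rest the smaller one is meant.

How it is judged:
On the way, in this order (a step that is already met when the one before it is completed fails the run):
1. the holder's foot stands down in the channel behind the lip, its tongue still outside the keeper (x of holder in the frame of rack between -0.0795 and -0.0705 m and z of holder in the frame of rack below 0.0105 m and angle between the y axis of holder and the y axis of rack, either way round below 0.1 rad and angle between holder's own z axis and vertical below 0.1 rad and y of holder_nose in the frame of rack between -0.1 and 0.086 m), for 0.2 s.
2. the tongue has been slid in under the keeper (x of holder in the frame of rack between -0.0795 and -0.0705 m and z of holder in the frame of rack below 0.0105 m and angle between the y axis of holder and the y axis of rack, either way round below 0.1 rad and angle between holder's own z axis and vertical below 0.1 rad and y of holder_nose in the frame of rack above 0.095 m), for 0.05 s.
At the end, for the whole second after the job is handed in: Holder upright on the channel floor (within 4.5 mm in height, 4.5 mm sideways, 0.1 rad), shoulder within 3 mm of the keeper, clip pushed in over 9 mm, fingers still pressing or gripping the holder with over 2 N, at rest; bystanders within 30 mm of their starts (x of holder in the frame of rack between -0.0795 and -0.0705 m and z of holder in the frame of rack below 0.0105 m and angle between the y axis of holder and the y axis of rack, either way round below 0.1 rad and angle between holder's own z axis and vertical below 0.1 rad and y of holder_nose in the frame of rack between 0.117 and 0.124 m and value of joint clip above 0.009 m and contact force between the fingers and holder above 2 N and linear speed of holder below 0.02 m/s and distance of each of jar, bush, weight, driver from where it was at the start of the episode below 0.03 m); the arm keeps its last pose, push and grip.
It fails at once if a bystander was disturbed (distance of any of jar, bush, weight, driver from where it was at the start of the episode above 0.03 m).
It also fails if it takes over 64 s, if anything falls off the work surface, if the arm or the gripper's body presses on something with over 40 N, if the wrist force passes 120 N, or if a joint passes its speed limit or range.

## Working session

There is one attempt and no reset: what is moved stays moved. The work goes in short steps, each a Python script; the robot and the scene stay as the last script left them, time stands still between calls to the robot, and variables do not carry over. Pictures are saved under pics/ and viewed, and the job is handed in when it is done.

```bash
ls; mkdir -p pics
python3 - <<'E'
from cell import manip,cams
import cv2,numpy as np
s=manip.state();print(s['clock'],s['tool_pos'],s['tcp_rot'],s['gripper_width'])
for n in('scene','top','wrist'):
    c=cams.capture(n);cv2.imwrite(f'pics/{n}0.png',c['image']);np.save(f'pics/{n}0.npy',c,allow_pickle=True)
    print(n,c['intrinsics'].tolist(),c['k1'],c.get('position'),c.get('orientation'),c.get('T_tool_cam'))
E
```

```text
pics
0.0 [0.18035949 0.64973212 0.23741437] [ 0.21086322  1.56068328 -0.21424524] 0.08820104504769997
scene [[424.78453708540457, 0.0, 283.0766864202388], [0.0, 424.78453708540457, 208.21648604637437], [0.0, 0.0, 1.0]] -0.041124900940088215 [ 1.00964439 -0.46811692  0.71650158] [-2.17422358 -1.10575895  0.40823038] None
top [[405.9140519418829, 0.0, 276.93089905591745], [0.0, 405.9140519418829, 212.40262161868054], [0.0, 0.0, 1.0]] -0.08366671917232746 [ 0.35637769 -0.07868654  1.12431171] [-2.0870131   2.1387988  -0.20988285] None
wrist [[299.49004202694766, 0.0, 278.1415578815917], [0.0, 299.49004202694766, 209.08509255767055], [0.0, 0.0, 1.0]] 0.00993508988755785 None None [[ 7.54236990e-04 -3.16511168e-01  9.48588484e-01 -1.45494053e-01]
 [ 9.99999165e-01 -7.56451139e-04 -1.04751598e-03  9.69643287e-04]
 [ 1.04911134e-03  9.48588482e-01  3.16510333e-01 -8.22633339e-02]
 [ 0.00000000e+00  0.00000000e+00  0.00000000e+00  1.00000000e+00]]
```

View pics/scene0.png

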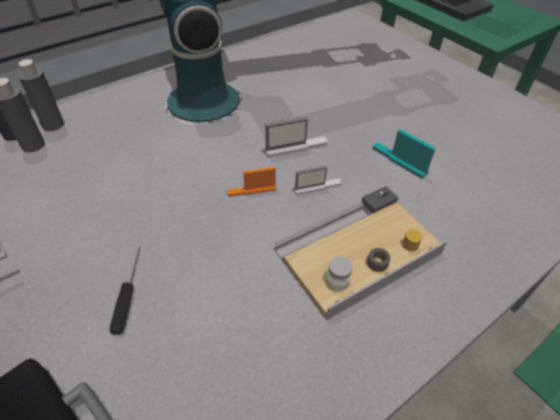

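View pics/top0.png

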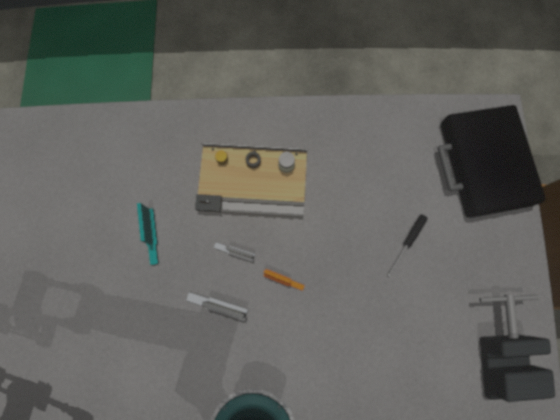

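View pics/wrist0.png

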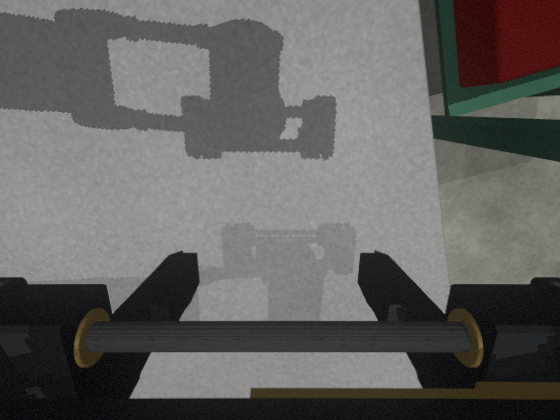

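The four lookalikes in the top view are turquoise (148,235), orange (283,280), a larger grey one (217,305) and a smaller grey one (235,252). The smaller grey one fits, since coloured ones are excluded and the smaller of the rest is meant. I'll confirm that with enlarged crops.

```bash
cat > h.py <<'E'
import numpy as np,cv2
from scipy.spatial.transform import Rotation as R
def campose(c,tool=None):
    if c.get('T_tool_cam') is not None:
        T=np.eye(4);T[:3,:3]=R.from_rotvec(tool[1]).as_matrix();T[:3,3]=tool[0]
        T=T@c['T_tool_cam'];return T[:3,:3],T[:3,3]
    return R.from_rotvec(c['orientation']).as_matrix(),np.array(c['position'])
def rays(c,uv):
    uv=np.asarray(uv,float).reshape(-1,1,2)
    d=np.array([c['k1'],0,0,0,0])
    p=cv2.undistortPoints(uv,c['intrinsics'],d,None,None,None).reshape(-1,2) if False else cv2.undistortPointsIter(uv,c['intrinsics'],d,None,None,(3,50,1e-10)).reshape(-1,2)
    return np.c_[p,np.ones(len(p))]
def onplane(c,uv,z,tool=None):
    Rm,t=campose(c,tool);d=rays(c,uv)@Rm.T
    return t+d*((z-t[2])/d[:,2])[:,None]
def cloud(c,tool=None):
    h,w=c['z_map'].shape;v,u=np.mgrid[:h,:w]
    d=rays(c,np.c_[u.ravel(),v.ravel()])*c['z_map'].reshape(-1,1)
    Rm,t=campose(c,tool);return (d@Rm.T+t).reshape(h,w,3)
E
python3 - <<'E'
from h import *
t=np.load('pics/top0.npy',allow_pickle=True).item();s=np.load('pics/scene0.npy',allow_pickle=True).item()
a=cv2.resize(t['image'][130:325,130:310],None,fx=3,fy=3,interpolation=2)
b=cv2.resize(s['image'][100:250,220:440],None,fx=3,fy=3,interpolation=2)
cv2.imwrite('pics/ct.png',a);cv2.imwrite('pics/cs.png',b)
for n,c in(('t',t),('s',s)):
    P=cloud(c)
    np.save(f'pics/P{n}.npy',P)
    m=(P[...,2]>.008)&(P[...,2]<.15)&(P[...,0]>.3)&(P[...,0]<.95)&(np.abs(P[...,1])<.35)
    n_,l,st,ce=cv2.connectedComponentsWithStats(m.astype(np.uint8))
    for i in range(1,n_):
        if st[i,4]>30: q=P[l==i];print(n,st[i],q.min(0).round(3),q.max(0).round(3))
E
```

```text
t [ 195  142  112   75 6656] [ 0.569 -0.164  0.008] [0.787 0.149 0.084]
t [137 203  21  62 764] [0.448 0.258 0.008] [0.606 0.293 0.094]
t [214 243  41  19 272] [ 0.45  -0.011  0.008] [0.503 0.099 0.069]
t [263 269  41  22 298] [ 0.369 -0.142  0.008] [ 0.428 -0.035  0.07 ]
t [186 292  62  27 691] [0.301 0.009 0.008] [0.37  0.175 0.1  ]
s [ 265  117   63   39 1496] [0.3   0.005 0.008] [0.373 0.17  0.097]
s [ 372  129   64   48 1467] [0.449 0.25  0.008] [0.609 0.297 0.092]
s [228 167  49  29 785] [ 0.373 -0.15   0.008] [ 0.433 -0.042  0.068]
s [294 166  48  28 742] [ 0.454 -0.016  0.008] [0.509 0.095 0.067]
s [  275   186   173   132 10691] [ 0.574 -0.171  0.008] [0.788 0.145 0.082]
```

View pics/ct.png

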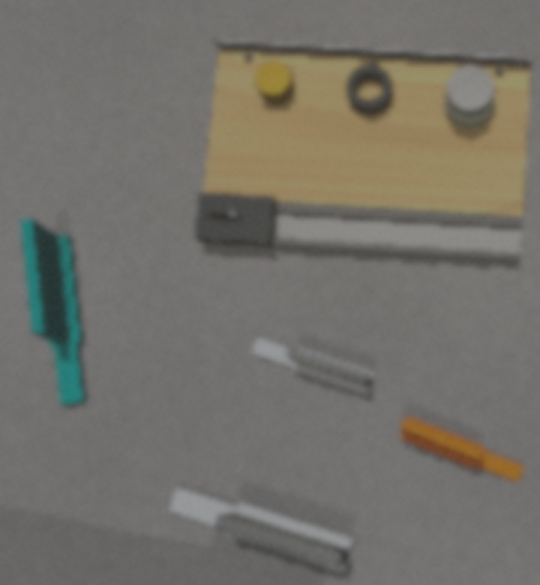

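View pics/cs.png

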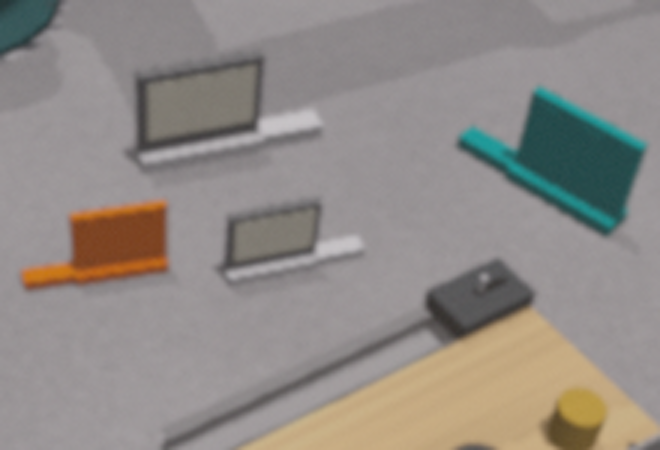

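Confirmed: the smaller grey holder measures about 115 mm long and 67 mm high in the cloud. Both grey ones have white cards, and the other is 100 mm high. Next is a rough pose, then wrist views of the holder and rack.

Run:
```python
from h import *
from cell import manip,cams,inverse_kinematics
P=np.load('pics/Ps.npy');T=np.load('pics/Pt.npy')
for Q,b in((P,(294,166,48,28)),(T,(214,243,41,19))):
    q=Q[b[1]:b[1]+b[3],b[0]:b[0]+b[2]].reshape(-1,3);q=q[q[:,2]>.008]
    pl=q[q[:,2]>.02][:,:2];l=cv2.fitLine(pl.astype(np.float32),cv2.DIST_HUBER,0,.01,.01).ravel()
    print(q.min(0),q.max(0),'plate mean',pl.mean(0),'yaw dir',l[:2],np.degrees(np.arctan2(-l[0],l[1])))
# rack: edges in top image
def rot(yaw,flip=1):
    ex=np.array([0,0,-1.]);ey=flip*np.array([np.cos(yaw),np.sin(yaw),0]);return R.from_matrix(np.c_[ex,ey,np.cross(ex,ey)])
s=manip.state();M=R.from_rotvec(s['tcp_rot']).as_matrix();print(M.round(3))
for f in(1,-1):
  for p,y in(((.48,.03,.2),-.3),((.60,0,.2),-.05),((.48,.03,.027),-.3),((.60,0.05,.04),-.05)):
    j=inverse_kinematics(p,rot(y,f).as_rotvec());print(f,p,None if j is None else np.round(j,2))
```

```text
[ 0.45410984 -0.46811692  0.00801426] [1.00964439 0.09518479 0.71650158] plate mean [0.48544197 0.01349535] yaw dir [0.31726217 0.94833785] -18.497433
[ 0.45037853 -0.01087389  0.00801598] [0.50266392 0.0989148  0.06887644] plate mean [0.47061791 0.02467506] yaw dir [0.34646663 0.9380623 ] -20.271349
[[-0.     0.267  0.964]
 [-0.002  0.964 -0.267]
 [-1.    -0.002 -0.   ]]
1 (0.48, 0.03, 0.2) [ 0.01 -0.08  2.05  0.    1.17  0.31]
1 (0.6, 0, 0.2) [-0.04  0.15  1.81 -0.    1.18  0.01]
1 (0.48, 0.03, 0.027) [0.01 0.14 2.19 0.   0.81 0.31]
1 (0.6, 0.05, 0.04) [ 0.04  0.32  1.93 -0.    0.89  0.09]
-1 (0.48, 0.03, 0.2) None
-1 (0.6, 0, 0.2) None
-1 (0.48, 0.03, 0.027) None
-1 (0.6, 0.05, 0.04) None
```

```bash
cat >> h.py <<'E'
def rot(yaw):
    ex=np.array([0,0,-1.]);ey=np.array([np.cos(yaw),np.sin(yaw),0]);return R.from_matrix(np.c_[ex,ey,np.cross(ex,ey)]).as_rotvec()
E
python3 - <<'E'
from h import *
from cell import manip,cams
for n,p in(('A',(.55,-.03,.25)),('B',(.55,-.15,.25))):
    manip.move_pose(p,rot(0));manip.dwell(.2)
    s=manip.state();c=cams.capture('wrist');c['tool']=(s['tool_pos'],s['tcp_rot'])
    np.save(f'pics/w{n}.npy',c,allow_pickle=True);cv2.imwrite(f'pics/w{n}.png',c['image']);print(s['clock'],s['tool_pos'],s['tcp_rot'])
E
```

```text
3.0833 [ 0.55006949 -0.02947711  0.24996189] [ 1.2085155   1.20973258 -1.20855644]
3.8833 [ 0.55006908 -0.14879991  0.24997552] [ 1.20832571  1.21019216 -1.20794638]
```

View pics/wA.png

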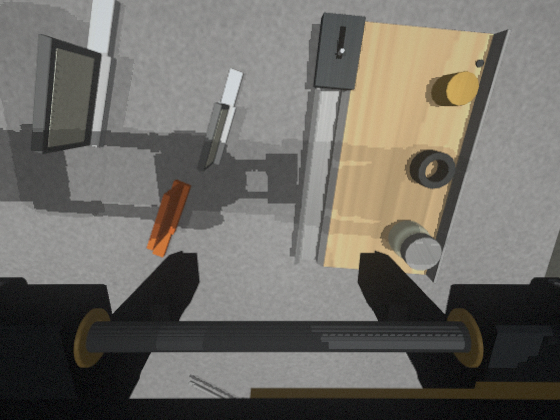

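View pics/wB.png

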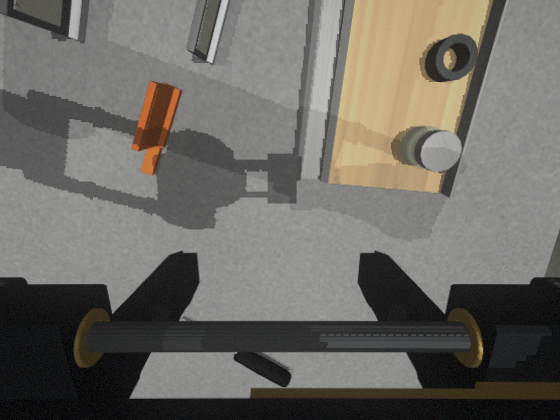

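View A shows everything: the target holder runs from its tongue tip (235,70) to its tail (205,167). The keeper is at (340,50) and the channel strip at u≈325, v 90–260. I'll measure from the wrist depth, and cross-check with rays onto planes.

Run:
```python
from h import *
c=np.load('pics/wA.npy',allow_pickle=True).item();P=cloud(c,c['tool'])
print('bench z',np.median(P[220:250,220:280,2]), P[30:60,150:200,2].mean())
def rect(m,name):
    m=m.astype(np.uint8);n,l,st,ce=cv2.connectedComponentsWithStats(m)
    i=1+np.argmax(st[1:,4]);q=P[l==i]
    r=cv2.minAreaRect((q[:,:2]*1000).astype(np.float32))
    print(name,'n',st[i,4],'ctr',np.round(r[0],1),'size',np.round(r[1],1),'ang',round(r[2],2),'z',np.median(q[:,2]).round(4),np.percentile(q[:,2],[2,98]).round(4));return q
sub=np.zeros(P.shape[:2],bool);sub[55:185,195:250]=1
Z=P[...,2]
rect(sub&(Z>.055),'plate top')
rect(sub&(Z>.005),'holder all')
rect(sub&(Z>.005)&(Z<.013),'foot+tongue')
sub[:]=0;sub[5:100,300:375]=1
rect(sub&(Z>.035)&(Z<.044),'keeper top')
sub[:]=0;sub[20:250,290:450]=1
rect(sub&(Z>.021)&(Z<.027)&(P[...,0]>.6),'board')
# channel cross-sections
for v in(105,130,160,190):
    row=P[v,295:350];print(v,row[0,1].round(4));print(' '.join(f'{a*1e3:.0f}:{b*1e3:.0f}' for a,b in zip(row[:,0],row[:,2])))
```

```text
bench z -0.00016075044066582445 0.0011921904919526452
plate top n 656 ctr [492.9  37.9] size [110.4  46.3] ang 38.37 z 0.0643 [0.0559 0.0661]
holder all n 1913 ctr [486.   44.1] size [110.   70.7] ang 41.42 z 0.0228 [0.0078 0.0657]
foot+tongue n 896 ctr [483.7  42.6] size [115.6  20.4] ang 74.22 z 0.0095 [0.0071 0.0114]
keeper top n 2991 ctr [615.5 111.1] size [69.5 44.2] ang 84.77 z 0.0394 [0.0376 0.0411]
board n 20724 ctr [695.9   2.7] size [273.7 152.4] ang 86.39 z 0.0235 [0.0218 0.0252]
105 0.0584
571:-2 573:-1 574:-1 575:-2 576:-0 578:-0 579:0 580:-2 581:0 583:-1 584:-0 585:2 586:-1 588:-0 589:-1 590:-1 591:-2 593:-0 591:25 592:25 593:24 595:22 596:21 598:19 600:7 602:5 603:6 604:6 605:7 607:5 608:5 609:6 610:6 612:5 613:6 614:5 615:4 616:6 618:6 619:4 620:5 621:6 622:7 624:4 624:12 624:17 625:16 626:18 627:19 628:20 629:21 630:22 631:24 632:23 634:23
130 0.0282
572:0 573:-1 574:-1 576:-0 577:0 578:-1 580:-1 581:-0 582:-0 583:-0 585:-1 586:-1 587:1 589:-1 590:0 588:26 590:26 591:25 592:22 594:22 595:18 598:6 599:5 600:7 602:5 603:6 604:7 606:6 607:6 608:4 609:6 611:5 612:5 613:6
[... 192 characters left out ...]
-0 581:-1 582:-1 583:1 585:-1 586:-0 587:2 586:24 587:24 589:23 590:20 592:20 594:7 596:6 597:5 598:6 600:5 601:5 602:6 603:6 605:4 606:6 607:6 609:4 610:6 611:5 613:5 614:4 615:7 616:6 618:6 618:12 619:15 619:18 621:17 622:19 623:20 624:21 625:22 626:23 627:25 628:24 630:23 631:24 632:24 633:24 634:24 636:23 637:24 638:24
190 -0.0511
573:-0 575:-0 576:-0 577:-1 579:-0 580:-1 581:0 583:0 582:24 583:25 585:23 586:22 588:20 590:7 592:4 593:6 594:7 596:5 597:6 598:7 600:5 601:6 603:6 604:4 605:6 607:6 608:6 609:6 611:6 612:5 613:6 614:7 615:13 616:16 616:19 618:19 619:20 620:21 621:22 622:24 623:25 624:24 625:25 627:24 628:23 630:23 631:24 632:25 633:24 635:23 636:24 638:23 639:24 640:24 641:24
```

Run:
```python
from h import *
c=np.load('pics/wA.npy',allow_pickle=True).item()
a=cv2.resize(c['image'][60:180,190:260],None,fx=5,fy=5,interpolation=2);b=cv2.resize(c['image'][0:120,290:385],None,fx=5,fy=5,interpolation=2)
cv2.imwrite('pics/ca.png',np.hstack([a,b])[:600,:825][:, :800])
```

```text
(no output)
```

View pics/ca.png

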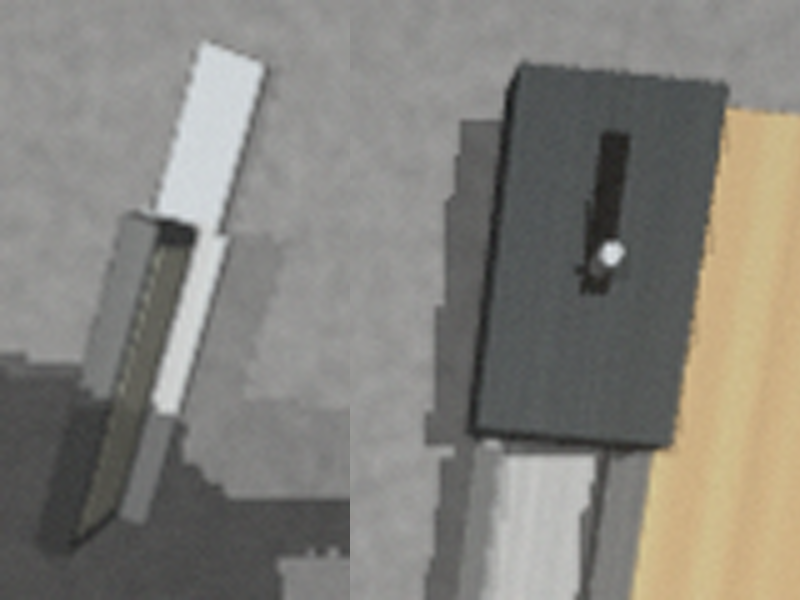

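Run:
```python
from h import *
c=np.load('pics/wA.npy',allow_pickle=True).item();P=cloud(c,c['tool']);Z=P[...,2];v,u=np.mgrid[:420,:560]
px=np.array([[203,42],[265,65],[155,208],[222,232],[227,235],[138,525]])/5-[.4,.4]+[190,60]
q=onplane(c,px,.010,c['tool'])*1000;print('corner rays',q.round(1).tolist())
print('tongue width',np.linalg.norm(q[1]-q[0]),'dirL',np.degrees(np.arctan2(*(q[0]-q[2])[:2])),'dirR',np.degrees(np.arctan2(*(q[1]-q[3])[:2])),'foot edge',np.degrees(np.arctan2(*(q[4]-q[5])[:2])))
# bright tongue mask
m=(c['image'].min(2)>185)&(v>60)&(v<150)&(u>195)&(u<250)
n,l,st,ce=cv2.connectedComponentsWithStats(m.astype(np.uint8));i=1+np.argmax(st[1:,4]);print(st[i])
w=onplane(c,np.argwhere(l==i)[:,::-1],.010,c['tool'])*1000
d=np.array([np.sin(np.radians(15.8)),np.cos(np.radians(15.8))]);
# plate top surface only
ys=slice(55,185)
sub=np.zeros(Z.shape,bool);sub[55:185,195:250]=1
for lo in(.063,.0615):
    k=P[sub&(Z>lo)&(Z<.068)]*1000;r=cv2.minAreaRect(k[:,:2].astype(np.float32));print('ptop',lo,len(k),r)
t=P[sub&(Z>.007)&(Z<.013)]*1000;r=cv2.minAreaRect(t[:,:2].astype(np.float32));print('foot/tongue',cv2.boxPoints(r).round(1).tolist())
for a in(15,15.8,16.5,17.2):
    d=np.array([np.sin(np.radians(a)),np.cos(np.radians(a))]);e=np.array([d[1],-d[0]])
    s=t[:,:2]@d;x=t[:,:2]@e;tip=s.max();tt=x[(s>tip-36)&(s<tip-4)]
    # per-s edges slope
    ss=s[(s>tip-36)&(s<tip-4)];bins=((ss-ss.min())//4).astype(int)
    lo=[tt[bins==b].min() for b in range(7)];hi=[tt[bins==b].max() for b in range(7)]
    print(a,'tip',tip.round(1),'len',np.ptp(s).round(1),'slopes',np.polyfit(range(7),lo,1)[0].round(2),np.polyfit(range(7),hi,1)[0].round(2),'mid',(np.mean(lo)+np.mean(hi))/2,'w',np.mean(hi)-np.mean(lo))
# channel
R_=[];F=[]
for vv in range(95,235,3):
    row=P[vv,295:352]*1000;f=(abs(row[:,2]-6)<2.6)&(row[:,0]>585)
    if f.sum()>8:
        a=row[f];F.append([a[:,1].mean(),a[:,0].min(),a[:,0].max()])
F=np.array(F);
for k in(1,2): 
    l=np.polyfit(F[:,0],F[:,k],1);print('floor edge',l,np.degrees(np.arctan(l[0])),np.std(F[:,k]-np.polyval(l,F[:,0])))
k=np.zeros(Z.shape,bool);k[5:100,300:375]=1;k&=(Z>.035)&(Z<.044)
r=cv2.minAreaRect((P[k][:,:2]*1000).astype(np.float32));print('keeper box',cv2.boxPoints(r).round(1).tolist())
```

```text
corner rays [[494.3, 99.0, 10.0], [508.6, 94.1, 10.0], [480.7, 62.5, 10.0], [496.7, 57.1, 10.0], [497.9, 56.4, 10.0], [471.6, -14.4, 10.0]]
tongue width 15.127071424183132 dirL 20.332914573264837 dirR 17.79464958677313 foot edge 20.36310448477888
[221  69  21  73 582]
ptop 0.063 522 ((475.5965270996094, 24.188047409057617), (75.5455322265625, 8.299298286437988), 71.02357482910156)
ptop 0.0615 556 ((475.5932922363281, 24.01079559326172), (75.89728546142578, 8.458776473999023), 70.52279663085938)
foot/tongue [[458.20001220703125, -10.300000190734863], [477.79998779296875, -15.800000190734863], [509.29998779296875, 95.4000015258789], [489.6000061035156, 101.0]]
15 tip 224.2 len 115.7 slopes 0.35 0.31 mid 457.6144143981266 w 15.559594310398097
15.8 tip 230.5 len 115.6 slopes 0.29 0.25 mid 454.74559811587324 w 15.556828582196601
16.5 tip 236.0 len 115.5 slopes 0.24 0.2 mid 452.16329513875064 w 15.553229526502378
17.2 tip 241.4 len 115.4 slopes 0.19 0.15 mid 449.5135019611334 w 15.547308985206769
floor edge [8.55872758e-02 5.94827054e+02] 4.891868316487321 1.1518145648862321
floor edge [8.82233224e-02 6.18589385e+02] 5.04177043833727 0.3421836503891575
keeper box [[590.2999877929688, 78.5], [634.2999877929688, 74.5], [640.5999755859375, 143.6999969482422], [596.5999755859375, 147.8000030517578]]
```

Results from the two measurements:
- **Holder:** the plate's top centre is at (475.6, 24.1) mm, 75.5 × 8.3 mm in size at z≈65, with yaw −19.3°. The predicted tongue tip (501.2, 97.3) agrees with the ray-cast tip (501.5, 96.5).
- **Rack:** yaw is −5.0°. The keeper top is 69.5 × 44.2 mm at z 39.4, centred at (615.5, 111.1). The centre line taken from the channel wall passes within 0.5 mm of that.

Next I'll grasp the holder.

Run:
```python
from h import *
from cell import manip,cams
r=rot(np.radians(-19.3))
manip.move_pose((.4756,.0241,.12),r)
manip.move_linear((.4756,.0241,.026),rate=.08)
print(manip.state()['contact_force'])
w=manip.set_gripper(.0,force=50);s=manip.state();print(s['gripper_width'],s['tool_pos'],s['contact_force'],s['clock'])
manip.move_linear((.4756,.0241,.11),rate=.08)
manip.dwell(.2)
s=manip.state();c=cams.capture('wrist');c['tool']=(s['tool_pos'],s['tcp_rot']);np.save('pics/wC.npy',c,allow_pickle=True);cv2.imwrite('pics/wC.png',c['image'])
print(s['gripper_width'],s['contact_force'],s['tool_pos'],s['clock'])
c=cams.capture('scene');np.save('pics/sC.npy',c,allow_pickle=True);cv2.imwrite('pics/sC.png',cv2.resize(c['image'][60:260,200:440],None,fx=3,fy=3,interpolation=2))
```

```text
[ 0.32120898 -0.33685702 -0.76502945]
0.007615275243284074 [0.47547403 0.02411121 0.02590039] [-0.44610121 -0.0249259  -0.99422556] 7.3667
0.007357497530252399 [ 0.78601847  0.46800076 -2.13947731] [0.47516194 0.02408587 0.10938695] 8.7667
```

View pics/wC.png

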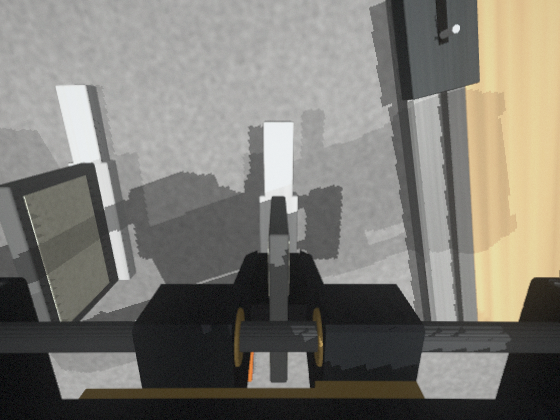

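View pics/sC.png

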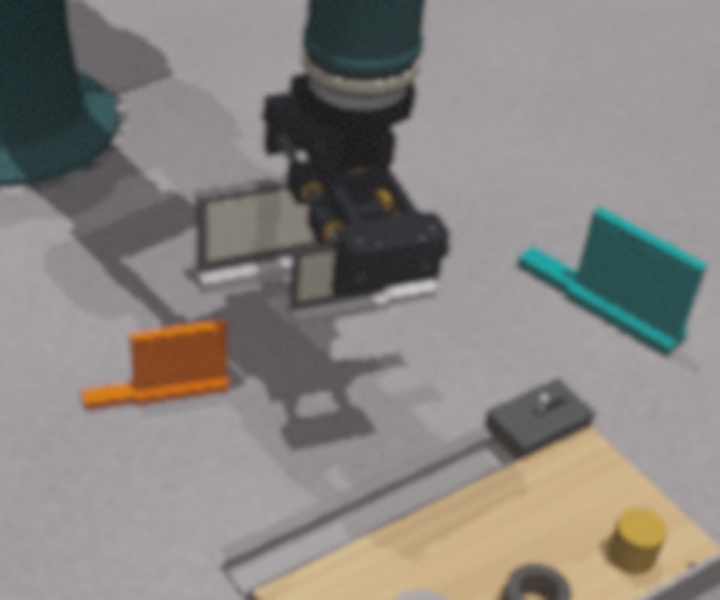

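Held: the tongue spans (265–293, 122–197) in the wrist view, centred between the jaws and aligned with them. I'll measure its offset and tilt in the tool frame.

Run:
```python
from h import *
c=np.load('pics/wC.npy',allow_pickle=True).item()
T=c['T_tool_cam'];h,w=c['z_map'].shape;v,u=np.mgrid[:h,:w]
d=rays(c,np.c_[u.ravel(),v.ravel()])*c['z_map'].reshape(-1,1)
Q=((d@T[:3,:3].T)+T[:3,3]).reshape(h,w,3)*1000
m=(c['image'].min(2)>170)&(v>110)&(v<205)&(u>255)&(u<302)&(abs(Q[...,0]-15)<14)
q=Q[m];print(len(q),np.percentile(q,[1,50,99],axis=0).round(1).tolist())
A=np.c_[q[:,2],q[:,1],np.ones(len(q))];k=np.linalg.lstsq(A,q[:,0],rcond=None)[0];print('x vs z slope',k)
r=cv2.minAreaRect(q[:,1:].astype(np.float32));print(r)
print('tip z',q[:,2].min())
t=q[q[:,2]<-45];
for a in range(-78,-44,6):
  z=t[(t[:,2]>=a)&(t[:,2]<a+6)]
  if len(z):print(a,z[:,1].min().round(1),z[:,1].max().round(1),z[:,0].mean().round(1))
```

```text
2321 [[14.7, -8.3, -77.0], [16.3, 0.7, -57.0], [17.8, 9.7, -33.3]]
x vs z slope [-6.40199865e-04  5.19332743e-03  1.62402020e+01]
((0.596893310546875, -54.68769836425781), (21.028066635131836, 44.84269332885742), 0.4825134873390198)
tip z -77.08312713831228
-78 -7.2 8.0 16.3
-72 -7.3 8.1 16.3
-66 -7.4 8.2 16.3
-60 -7.5 7.7 16.3
-54 -7.6 7.8 16.3
-48 -7.6 7.9 16.3
```

Run:
```python
from h import *
from cell import manip,cams
a=np.radians(5.0);yd=np.array([np.sin(a),np.cos(a)]);xd=np.array([yd[1],-yd[0]])
p=np.array([.6124,.0763])-.095*yd-.0003*xd
manip.move_pose((*p,.085),rot(-a));manip.dwell(.2)
s=manip.state();c=cams.capture('wrist');c['tool']=(s['tool_pos'],s['tcp_rot']);np.save('pics/wD.npy',c,allow_pickle=True);cv2.imwrite('pics/wD.png',c['image'])
print(p,s['tool_pos'],s['clock'])
P=cloud(c,c['tool'])*1000;Q=P-np.r_[s['tool_pos'][:2]*1000,0]
# rack-aligned coords rel. to TCP
X=Q[...,:2]@xd;Y=Q[...,:2]@yd;Z=P[...,2]
m=(abs(Z-6)<3)&(abs(X)<20)&(Y>35)&(Y<94)
for y0 in range(35,95,6):
    k=m&(Y>=y0)&(Y<y0+6);x=X[k]
    b=(abs(Z-18)<12)&(X>8)&(X<16)&(Z>9)&(Z<16)&(Y>=y0)&(Y<y0+6)
    if len(x):print(y0,'floor',x.min().round(1),x.max().round(1),Z[k].mean().round(1),'rear wall',np.median(X[b]).round(1) if b.any() else None)
k=(abs(Z-39.5)<3)&(Y>60)&(abs(X)<30);r=cv2.minAreaRect(np.c_[X[k],Y[k]].astype(np.float32));print('keeper rel',r,k.sum())
k=(abs(Z-69)<3)&(abs(X)<15)&(Y>45)&(Y<90);print('tongue',np.percentile(X[k],[1,99]),Y[k].max(),Z[k].mean())
```

```text
[ 0.60382135 -0.01831235] [ 0.60275994 -0.01781182  0.08522457] 9.675
35 floor -11.3 14.4 5.7 rear wall 14.4
41 floor -11.1 14.4 5.9 rear wall 14.7
47 floor -11.7 14.5 6.0 rear wall 14.5
53 floor -11.7 14.4 5.8 rear wall 14.5
59 floor -11.6 14.3 5.6 rear wall 14.4
65 floor -11.5 14.1 5.6 rear wall 14.6
71 floor -11.4 14.5 5.6 rear wall 14.7
77 floor -11.3 14.5 5.4 rear wall 14.7
83 floor -11.6 14.5 5.4 rear wall 14.5
89 floor -11.1 14.4 5.4 rear wall 14.5
keeper rel ((1.2772693634033203, 117.43051147460938), (44.84365463256836, 44.48704528808594), 89.89995574951172) 6731
tongue [-7.29091502  8.30158571] 77.0082304293937 68.9058394130098
```

View pics/wD.png

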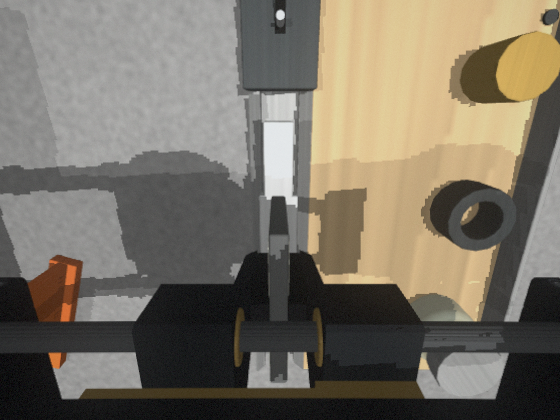

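The tongue (265–293, 122–197) is over the channel and in line with it. It sits about 0.9 mm towards the robot, because the arm settled about 1 mm short of the command. I'll correct relative to the actual pose, then lower.

Run:
```python
from h import *
from cell import manip,cams
a=np.radians(5.0);yd=np.array([np.sin(a),np.cos(a)]);xd=np.array([yd[1],-yd[0]])
s=manip.state();goal=np.array([.60276,-.01781])+.0009*xd;print(s['tool_pos'],s['clock'])
cmd=goal.copy()
for z in(.070,.060):
    manip.move_linear((*cmd,z),rate=.06);manip.dwell(.15);s=manip.state();e=goal-s['tool_pos'][:2];print(z,'err mm',e*1e3,s['tool_pos'][2],s['contact_force']);cmd=cmd+e
f0=s['contact_force']
for z in(.052,.046,.041,.037,.034,.0325):
    manip.move_linear((*cmd,z),rate=.04);s=manip.state();f=s['contact_force']-f0
    print(z,s['tool_pos'].round(4),f.round(2),s['moment'].round(2))
    if np.linalg.norm(f)>8:break
manip.dwell(.2);s=manip.state();c=cams.capture('wrist');c['tool']=(s['tool_pos'],s['tcp_rot']);np.save('pics/wE.npy',c,allow_pickle=True);cv2.imwrite('pics/wE.png',c['image'])
print(s['tool_pos'],s['contact_force'],s['clock'],cmd)
```

```text
[ 0.60294984 -0.01782596  0.08538307] 9.725
0.07 err mm [-0.15313414  0.01137402] 0.07004599586433867 [-0.30241192 -0.75603139 -1.48822776]
0.06 err mm [ 0.10049899 -0.00550105] 0.059988111666877716 [-0.4175753   0.00943489 -0.65041424]
0.052 [ 0.6031 -0.0178  0.0514] [ 1.29 -0.42 -0.35] [-0.04  0.05  0.03]
0.046 [ 0.6032 -0.0179  0.0455] [ 0.85 -0.62 -0.55] [-0.13  0.02  0.01]
0.041 [ 0.6032 -0.0178  0.0406] [ 0.09 -0.16 -0.76] [-0.06  0.07  0.03]
0.037 [ 0.6033 -0.0179  0.0366] [0.5  0.05 0.45] [-0.04  0.09 -0.01]
0.034 [ 0.6034 -0.0179  0.0337] [ 1.05 -0.57 -0.29] [-0.09  0.05  0.04]
0.0325 [ 0.6035 -0.0179  0.0324] [ 0.47  0.47 -0.29] [-0.13  0.01  0.03]
[ 0.60369279 -0.01786898  0.03257829] [ 0.34752536 -1.01420874  0.16433994] 12.6167 [ 0.60360394 -0.01788257]
```

View pics/wE.png

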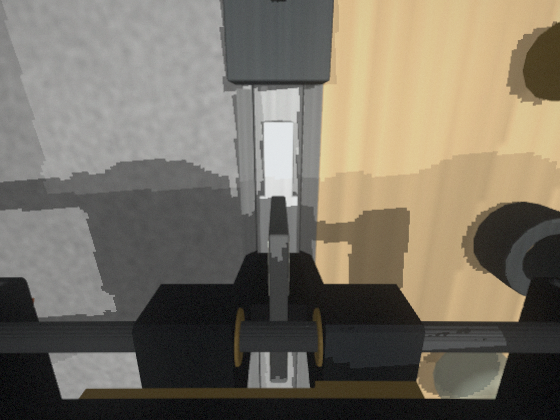

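The foot is down between the lip and the rear wall, with the tongue tip at (278,122) just short of the keeper face. Tool height puts the underside at about 6.3 mm. Next I'll seat it lightly and slide with force checks.

Run:
```python
from h import *
from cell import manip,cams
a=np.radians(5.0);yd=np.array([np.sin(a),np.cos(a)]);xd=np.array([yd[1],-yd[0]])
base=np.array([.6036,-.01788])
cmd=base.copy();z=.0325
for z in(.0318,.0312):
    manip.move_linear((*cmd,z),rate=.02);manip.dwell(.15);s=manip.state();print(z,s['tool_pos'],s['contact_force'])
    if s['contact_force'][2]>5:break
manip.dwell(.3)
for d in(10,20,30,40,45,49,52,54,55.5):
    manip.move_linear((*(base+yd*d/1e3),z),rate=.04);s=manip.state();f=s['contact_force'];q=s['tool_pos'][:2]-base
    print(d,'prog',(q@yd*1e3).round(2),'lat',(q@xd*1e3).round(2),'z',s['tool_pos'][2].round(4),'Fy',(f[:2]@yd).round(2),'Fx',(f[:2]@xd).round(2),'Fz',f[2].round(2),'t',s['clock'])
    if np.linalg.norm(f)>20:print('stop');break
    if d==30: lat=q@xd
s=manip.state();c=cams.capture('wrist');c['tool']=(s['tool_pos'],s['tcp_rot']);np.save('pics/wF.npy',c,allow_pickle=True);cv2.imwrite('pics/wF.png',c['image'])
```

```text
0.0318 [ 0.60377966 -0.01789107  0.03191773] [-0.30528236 -0.86810344 -0.76585046]
0.0312 [ 0.60378891 -0.01791876  0.03187727] [-0.8916822   0.21529249  5.84795565]
10 prog 10.57 lat 0.89 z 0.0319 Fy -0.04 Fx 0.42 Fz 5.53 t 14.1667
20 prog 20.54 lat 0.85 z 0.0319 Fy -0.18 Fx -0.14 Fz 5.26 t 14.5667
30 prog 30.55 lat 0.84 z 0.0318 Fy -1.87 Fx -0.09 Fz 5.24 t 14.9667
40 prog 40.56 lat 0.86 z 0.0319 Fy -0.21 Fx 0.53 Fz 5.74 t 15.3667
45 prog 45.4 lat 0.88 z 0.0319 Fy -1.0 Fx 0.33 Fz 5.72 t 15.6417
49 prog 48.71 lat 0.83 z 0.0318 Fy -3.63 Fx -0.19 Fz 5.33 t 15.8917
52 prog 51.21 lat 0.84 z 0.0319 Fy -5.71 Fx 0.62 Fz 5.2 t 16.1417
54 prog 52.8 lat 0.86 z 0.0319 Fy -6.1 Fx 0.47 Fz 5.45 t 16.3917
55.5 prog 53.99 lat 0.86 z 0.0319 Fy -7.89 Fx 0.09 Fz 6.84 t 16.6417
```

View pics/wF.png

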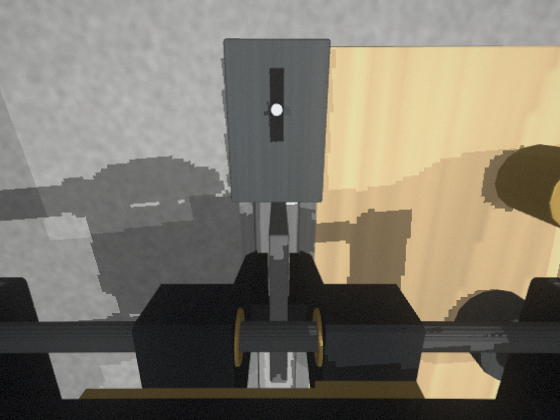

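The tongue is under the keeper, the pin is moving back in its slot (277,110), and the spring force is rising as specified. A few mm remain, so I'll push on until the force jump shows the shoulder has met the keeper.

Run:
```python
from h import *
from cell import manip,cams
a=np.radians(5.0);yd=np.array([np.sin(a),np.cos(a)]);xd=np.array([yd[1],-yd[0]])
base=np.array([.6036,-.01788]);z=.0312
for d in np.arange(56.5,66,1.):
    manip.move_linear((*(base+yd*d/1e3),z),rate=.03);manip.dwell(.1);s=manip.state();f=s['contact_force'];q=s['tool_pos'][:2]-base
    print(d,'prog',(q@yd*1e3).round(2),'lat',(q@xd*1e3).round(2),'z',s['tool_pos'][2].round(4),'Fy',(f[:2]@yd).round(2),'Fz',f[2].round(2),'t',s['clock'])
    if f[:2]@yd<-18:print('stop');break
s=manip.state();c=cams.capture('wrist');c['tool']=(s['tool_pos'],s['tcp_rot']);np.save('pics/wG.npy',c,allow_pickle=True);cv2.imwrite('pics/wG.png',c['image'])
```

```text
56.5 prog 54.77 lat 0.87 z 0.0319 Fy -9.14 Fz 5.35 t 17.0417
57.5 prog 55.65 lat 0.83 z 0.0319 Fy -8.43 Fz 5.93 t 17.3917
58.5 prog 56.51 lat 0.86 z 0.0319 Fy -9.73 Fz 6.21 t 17.7417
59.5 prog 57.39 lat 0.86 z 0.0319 Fy -9.33 Fz 5.74 t 18.0917
60.5 prog 57.44 lat 0.89 z 0.0319 Fy -13.47 Fz 7.54 t 18.4417
61.5 prog 57.48 lat 0.86 z 0.0319 Fy -17.02 Fz 6.5 t 18.7917
62.5 prog 57.52 lat 0.87 z 0.0319 Fy -18.96 Fz 7.56 t 19.1417
stop
```

View pics/wG.png

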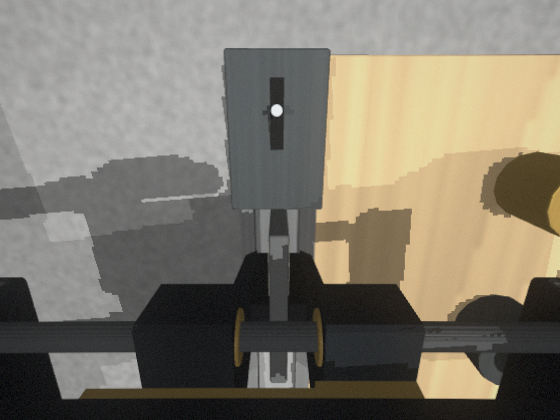

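The progress stopped dead at 57.5 mm (57.9 predicted) while the force rose from 9 to 19 N. I'll check independently with the scene and top cameras: pin travel, bystanders and uprightness.

Run:
```python
from h import *
from cell import manip,cams
manip.dwell(.3)
s0=np.load('pics/scene0.npy',allow_pickle=True).item();c=cams.capture('scene');t=cams.capture('top');t0=np.load('pics/top0.npy',allow_pickle=True).item()
np.save('pics/sH.npy',c,allow_pickle=True)
f=lambda i:cv2.resize(i[180:290,330:460],None,fx=3,fy=3,interpolation=2)
cv2.imwrite('pics/sH.png',np.hstack([f(s0['image']),f(c['image'])]))
cv2.imwrite('pics/tH.png',np.hstack([cv2.resize(x['image'][130:330,170:320],None,fx=2.6,fy=2.6,interpolation=2) for x in(t0,t)]))
# pin travel in wrist views, keeper-frame
for n in('wA','wF','wG'):
    w=np.load(f'pics/{n}.npy',allow_pickle=True).item();P=cloud(w,w['tool'])*1000
    v,u=np.mgrid[:420,:560];m=(w['image'].min(2)>180)&(u>255 if n!='wA' else u>330)&(u<(300 if n!='wA' else 352))&(v<150 if n!='wA' else v<75)
    if n!='wA':m&=(v>60)
    uv=np.argwhere(m)[:,::-1].mean(0);q=P[m];print(n,uv,m.sum(),'z',np.median(q[:,2]),'ray@47',onplane(w,uv,.047,w['tool'])*1000)
s=manip.state();print(s['tool_pos'],s['tcp_rot'],s['contact_force'],s['gripper_width'],s['clock'])
for c0,c1,n in((t0,t,'top'),):
    d=cv2.absdiff(c0['image'],c1['image']).max(2)
    for nm,(x,y) in dict(weight=(221,157),bush=(253,160),jar=(287,162),driver=(414,235)).items(): print(nm,'maxdiff',d[y-12:y+12,x-12:x+12].max(),d[y-12:y+12,x-12:x+12].mean())
```

```text
wA [342.   50.2] 10 z 54.55413839436063 ray@47 [[616.72071517 111.40637497  47.        ]]
wF [276.2755102  109.19387755] 98 z 54.441421576852804 ray@47 [[616.03039462 118.89165354  47.        ]]
wG [276.44 109.94] 100 z 54.51759410601978 ray@47 [[616.33308746 122.19505967  47.        ]]
[0.60952776 0.03934689 0.03193426] [ 1.26700572  1.16157238 -1.27475087] [ -1.18379831 -19.80110413   7.51266568] 0.007660090125699456 19.5917
weight maxdiff 104 76.23611111111111
bush maxdiff 102 23.10590277777778
jar maxdiff 17 13.675347222222221
driver maxdiff 17 11.57638888888889
```

View pics/sH.png

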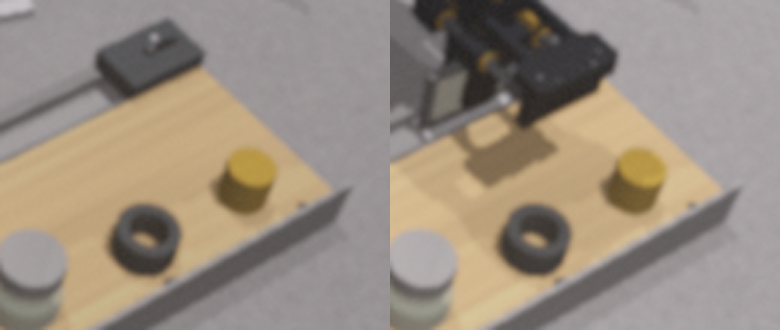

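View pics/tH.png

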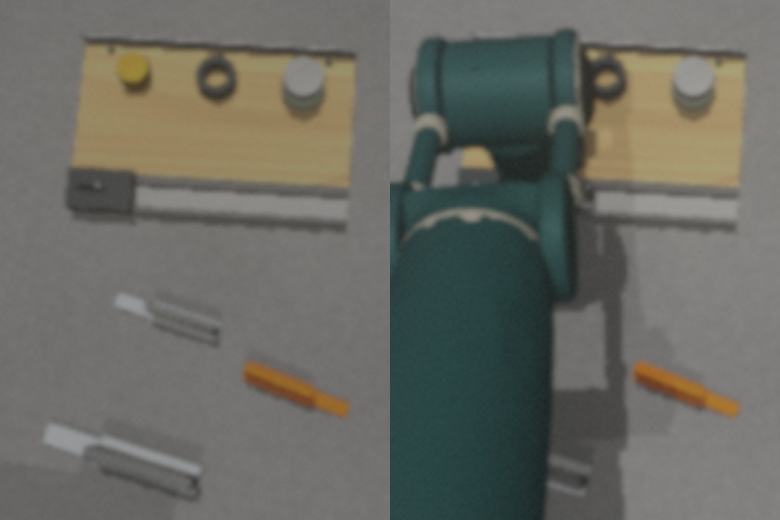

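Run:
```python
from h import *
yd=np.array([np.sin(np.radians(5)),np.cos(np.radians(5))])
a=np.load('pics/wA.npy',allow_pickle=True).item();g=np.load('pics/wG.npy',allow_pickle=True).item();e=np.load('pics/wE.npy',allow_pickle=True).item()
p=onplane(a,[342,50.2],.0545,a['tool'])[0];q=onplane(g,[276.44,109.94],.0545,g['tool'])[0];print('pin travel mm',(q-p)[:2]@yd*1e3)
T=g['T_tool_cam']
for n,c in(('E',e),('G',g)):
    v,u=np.mgrid[:420,:560];d=rays(c,np.c_[u.ravel(),v.ravel()])*c['z_map'].reshape(-1,1);Q=((d@T[:3,:3].T)+T[:3,3]).reshape(420,560,3)*1000
    m=(abs(Q[...,0]+39)<4)&(abs(Q[...,1])<6)&(u>262)&(u<296)&(v>185)&(v<245);k=Q[m]
    print(n,m.sum(),'plate top x',k[:,0].mean(),'end z',k[:,2].min(),'slope',np.polyfit(k[:,2],k[:,0],1)[0],'lat',np.median(k[:,1]))
    P=cloud(c,c['tool'])*1000;K=P[(abs(P[...,2]-39.5)<2.5)&(u>215)&(u<340)&(v<215)]
    s=K[:,:2]@yd;pt=P[m][:,:2]@yd;print('keeper face',np.percentile(s,.3),'plate end',pt.max(),'z top',P[m][:,2].mean())
```

```text
pin travel mm 12.151338918834396
E 265 plate top x -38.104076459068374 end z -37.842491728970664 slope -0.36597687172077165 lat 0.3714663622986518
keeper face 71.86487139421091 plate end 72.65311577267406 z top 70.67768681733597
G 249 plate top x -38.18904648604623 end z -37.358727557229166 slope -0.41614949276883206 lat 0.7575216059902892
keeper face 129.61603216543668 plate end 129.92805062729693 z top 69.8604736561496
```

Run:
```python
from h import *
for n in('wC','wE','wG'):
    c=np.load(f'pics/{n}.npy',allow_pickle=True).item();T=c['T_tool_cam']
    v,u=np.mgrid[:420,:560];d=rays(c,np.c_[u.ravel(),v.ravel()])*c['z_map'].reshape(-1,1);Q=((d@T[:3,:3].T)+T[:3,3]).reshape(420,560,3)*1000
    m=(Q[...,0]<-30)&(Q[...,0]>-46)&(abs(Q[...,1])<5)&(u>262)&(u<296)&(v>185)&(v<290);k=Q[m]
    print(n,[(z,np.median(k[(k[:,2]>=z)&(k[:,2]<z+4)][:,0]).round(2),((k[:,2]>=z)&(k[:,2]<z+4)).sum()) for z in range(-36,-8,4)])
```

```text
wC [(-36, np.float64(-38.66), np.int64(192)), (-32, np.float64(-38.55), np.int64(206)), (-28, np.float64(-38.61), np.int64(184)), (-24, np.float64(-38.66), np.int64(185)), (-20, np.float64(-38.61), np.int64(172)), (-16, np.float64(-38.63), np.int64(134)), (-12, np.float64(-33.7), np.int64(6))]
wE [(-36, np.float64(-38.65), np.int64(190)), (-32, np.float64(-38.62), np.int64(201)), (-28, np.float64(-38.46), np.int64(188)), (-24, np.float64(-38.52), np.int64(187)), (-20, np.float64(-38.74), np.int64(172)), (-16, np.float64(-38.58), np.int64(137)), (-12, np.float64(-33.37), np.int64(10))]
wG [(-36, np.float64(-38.81), np.int64(203)), (-32, np.float64(-38.77), np.int64(198)), (-28, np.float64(-38.92), np.int64(186)), (-24, np.float64(-38.89), np.int64(178)), (-20, np.float64(-38.72), np.int64(178)), (-16, np.float64(-38.63), np.int64(134)), (-12, np.float64(-33.73), np.int64(7))]
```

The plate top is level to within about 0.01 rad in the tool frame, the pin has travelled 12.15 mm, and the holder is still gripped and pressed. I'm handing in.

Run:
```python
from cell import manip,order
s=manip.state();print(s['clock'],abs(s['joint_velocities']).max(),s['contact_force'],s['gripper_width'])
order.close_job()
```

```text
19.5917 0.0020818562168939264 [ -1.18379831 -19.80110413   7.51266568] 0.007660090125699456
the job is handed in; nothing more can be done
```

I gripped the smaller grey label holder and lowered it into the channel. I then slid it under the keeper until its shoulder stopped, and handed in at 19.6 s, still gripping with a set 50 N and pushing it home with about 20 N. No verdict is reported.

**Checks before handing in:**
- **Fully home:** the slide stopped dead at 57.5 mm (57.9 mm predicted), and the push force rose from about 9 N to 19 N there.
- **Clip:** the pin moved 12.15 mm between the wrist views; 12 mm is fully home.
- **Upright:** the plate's top is level to about 0.01 rad. It slipped no more than about 0.5 mm in the grip.
- **Bystanders:** the jar, bush and weight stand where they were in the scene view, and the driver's patch of the top view is unchanged.

**Checks that disagreed or did not work:**
- **Top-view comparison:** the arm hid the weight and part of the bush, so for those two I relied on the scene view.
- **First tilt fit:** it gave a meaningless slope because it picked up the plate's end face. Refitting on the top face alone gave the level result.
- **Keeper-face position from depth:** it was mixed up with the holder's own points, so I did not use it. The shoulder contact rests on the hard stop and the pin travel.
- **Arm position:** it settled about 1 mm off its command sideways, which I corrected before lowering the holder into the channel.

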